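# Open the clamped sample chamber

## Robot

A 7-joint arm with a two-finger parallel gripper is mounted at the origin on a cart in front of the work surface, level with it; the furniture and walls round the work are solid. World frame = base frame: x ahead of the robot, y to its left, z up, the work surface at z = 0. Lengths are in mm, angles in rad, forces in N, time in s.
With the tool pointing down it reaches from about 425 to 1025 mm from the base axis. Payload 3.6 kg.
Tool frame: the origin (TCP) lies on the centre line of the jaws, within the pads' length; the fingertips stand 14 mm ahead of it and the grasp point (between the pads) lies 5 mm behind it (arm.tip_reach is the y of the fingertips in the tool frame, in mm); y points along the fingers, x is the direction in which the jaws open and shut, and the axes are right-handed (so a half turn about y gives the same grasp; the last joint's range is limited). The gripper opens to 85 mm and grips with 20 to 120 N. Pads are 22 mm wide; open, the fingers measure 114 mm over their backs; the gripper's body (76 mm by 85 mm) begins 54 mm behind the grasp point. The pads swing forward as they close: fully open they stand 13 mm farther back than shut.
Start: joints at [-1.397, 0.591, 0.048, 1.609, -0.033, 0.943, -0.034], TCP at [191.138, 699.354, 245.302] pointing down, gripper open.
Joint ranges: [-2.69, 2.69], [-0.47, 2.24], [-1.27, 1.36], [0.19, 2.51], [-1.53, 4.68], [0.08, 2.07], [-3.09, 3.09]. Speed limits (rad/s): [2.57, 2.57, 3.14, 3.14, 3.14, 3.14, 3.14].

## Interface

Orientations are given as a unit quaternion [w, x, y, z].
In Python, from cell import arm, readout, vision gives the robot as it stands. The module is installed in compiled form; this text tells all that it offers. Calls block until the motion is done:
- arm.reach(position, orientation): joint-space move of the TCP to a pose.
- arm.servo_line(position, attitude=None, v=150): straight line of the TCP; attitude=None keeps the orientation; v is the mean speed in mm/s.
- arm.goto_joints(angles): joint-space move.
- arm.gripper_to(opening, grasp_force=None): opening from 0.0 (shut) to 1.0 (fully open); grasp_force is the grip in N (None keeps the last); returns when the fingers have stopped.
- arm.wait(seconds).
- arm.ik(position, orientation): joint angles nearest the present ones, or None.
- readout.sense(): the state.
- vision.read_camera(name): name is "scene" or "top" or "wrist"; returns a dict with "img" (384x512x3 uint8, blue, green, red), "depth" (384x512 float32, mm along the optical axis (not along the pixel's ray), 0 where there is no reading), "fx", "fy", "cx", "cy" (pixels), "k1" (the pictures are not rectified: a ray, as slopes to the right and down, at radius r is drawn at 1 + k1 r^2 times it, then the intrinsics apply), "R" (3x3) and "t" (3): a world point X has camera coordinates R X + t. Camera axes: x right, y down, z forward; pixel columns grow to the right and rows downward; lengths in mm; the calibration is good to about 2 mm. A picture is of the moment at which its call begins.
A pose or a line that the arm cannot do raises arm.Unreachable and nothing moves.
- arm.sign_off(): hands the job in, once; it reports no verdict.
The state is a dict: "time_s": time; "joints": joint angles; "joint_velocities": joint speeds; "joint_torque": joint torques, N m; "eef_pos": TCP position; "ee_rot": TCP orientation; "contact_force": force on the tool from outside, world axes, zero at the start; "torque": the same for the moment, N m; "width": opening from 0.0 (shut) to 1.0 (fully open).
Only numpy, scipy, OpenCV 4.12 (cv2) and the standard library are available. Lean on these libraries where they do the work, as an engineer would, in place of code of your own. Each camera call takes 0.05 s, during which the arm holds its last target.

## Task

Open the sample chamber: unscrew the black knob on its post counter-clockwise (seen from above) by about one full turn, letting go and regripping as you need, until the hold-down bar stands clear of the stopper, then swing the bar well aside by its upright pin, more than 60 degrees, to the side where the tall bottle does not stand in its way. Work the tight stopper out of the port, rocking it side to side by at least 5 degrees (one way, back through upright, and over again) while it is still in the port, and stand it upright on the free part of the steel tray's floor. Leave the bottle, the cup and the beaker standing where they are.

Things in the scene. Friction and masses are not known exactly. Their poses are not given: they have to be found in the camera images.
- chamber: Fixed aluminium block 90 (x) x 170 (y) x 45 mm high. Origin: centre of its underside, on the worktop. In its frame a screw post stands on the deck at (0, -45 mm) and the stopper sits in a port (bore 36 mm wide, 34 deep) at (0, +40 mm). A steel hold-down bar turns on the post and lies over the stopper along +y when its joint is 0.
- knob_centre (a point): Centre (half-way up) of the black knurled knob on top of the post: upright cylinder 40 mm in diameter, 35 high, centre 140 mm above the worktop when fully down. Below it 20 mm of 18 mm thick neck, then the bar. It rises 1.4 mm per radian unscrewed.
- knob (a joint): Knob angle, rad: 0 fully down, starts at 0 to 0.6, grows counter-clockwise seen from above, stops at 7.6. It takes about 0.15 N m and stays where left. Below about 4.7 two lips under the bar still reach down beside the stopper's head, so the bar cannot swing; it must pass 5.5.
- bar (a joint): Bar swing about the post, rad: 0 over the stopper, + counter-clockwise from above, -1.7 to 1.7 (either way unless something blocks it). Friction 0.12 N m; stays where left. Bar 22 mm wide (46 over the stopper), 12 thick, 122 long from the post's axis; underside 90.5 mm above the worktop when screwed down; rises with the knob.
- pin (a point): Centre (half-way up) of the upright steel pin near the bar's free end: 14 mm in diameter, 40 mm high, standing on the bar's top 112 mm from the post's axis; moves with the bar. Its centre is 20 mm above the bar's top.
- stopper_centre (a point): Loose stopper, 73 mm high, 0.09 kg; point half-way up its axis, 36.5 mm above the foot; z up. From the foot: rubber plug 30 mm wide, 28 high (in the port); flange 44 wide, 6 thick (on the deck); round grey head 34 wide, 39 high (34 to 73 mm above the foot): grip this. Sprung lips 9 to 23 mm below the deck hold the plug with up to about 20 N; it can tilt about 0.15 rad in the port.
- tray: Fixed steel tray, 170 (x) x 115 (y) x 22 mm high, walls and floor 4 mm thick. Origin: centre of its underside. The beaker stands in its +x half; the -x half is free.
- beaker_centre (a point): Glass beaker in the tray, 62 mm in diameter, 72 mm high; this point is half-way up. Leave it.
- bottle_centre (a point): White round bottle with a cap, 56 mm in diameter, 150 mm high, standing beside the chamber on one side or the other, in the way of the bar's swing; this point is half-way up. Leave it.
- cup_centre (a point): Squat specimen cup with a lid, 49 mm in diameter, 60 mm high, standing on the other side of the chamber, low enough for the bar to pass over it; this point is half-way up. Leave it.
Mind the look-alikes: they are no part of the job. What is shaped like the part that bears stopper_centre but purple or yellow is not meant.

How it is judged:
By the outcome, as a careful person would: the job done as asked, in the order asked, and still so for the second after the job is handed in, with the robot touching nothing.
It also fails if it takes over 72 s, if anything falls off the work surface, if the arm or the gripper's body presses on something with over 40 N, if the wrist force passes 120 N, or if a joint passes its speed limit or range.

## Working session

There is one attempt and no reset: what is moved stays moved. The work goes in short steps, each a Python script; the robot and the scene stay as the last script left them, time stands still between calls to the robot, and variables do not carry over. Pictures are saved under pics/ and viewed, and the job is handed in when it is done.

```bash
mkdir -p pics; python3 - <<'E'
from cell import arm, readout, vision
import cv2
print(readout.sense(), arm.tip_reach)
for n in ("scene","top","wrist"):
    c=vision.read_camera(n); cv2.imwrite(f"pics/a_{n}.png",c["img"])
    print(n,c["fx"],c["fy"],c["cx"],c["cy"],c["k1"],c["R"].tolist(),c["t"].tolist(),(c["depth"]>0).mean())
E
```

```text
{'time_s': 0.0, 'joints': array([-1.39750457,  0.59216316,  0.04829822,  1.60985148, -0.03330213,
        0.94265636, -0.0336936 ]), 'joint_velocities': array([-0.00082699,  0.00108074, -0.00097146, -0.00085184, -0.00092243,
       -0.00034967, -0.00031718]), 'joint_torque': array([ 2.65793079e-05, -5.48684263e+01,  1.54641107e+00, -1.98119831e+01,
        9.32621537e-03,  8.72170902e-03, -2.27756698e-05]), 'eef_pos': array([190.91770108, 698.58145788, 244.09817083]), 'ee_rot': array([-0.56151642,  0.56256242,  0.42847123, -0.42969204]), 'contact_force': array([ 0.05747872,  0.46212357, -0.10328142]), 'torque': array([-0.01054664,  0.02071392, -0.06459109]), 'width': 1.0019403941526674} 14.0
scene 483.6774555563734 483.6774555563734 253.4470023669614 191.5815297214113 -0.07054093835361999 [[-0.6065643685846928, -0.7949282694826854, -0.01298896226480357], [-0.5055478160019848, 0.39826085278550855, -0.76538206072143], [0.6135968322107573, -0.45768694488244155, -0.643445093217052]] [400.1100046196948, 277.7877403676401, 1255.4013334780907] 0.9956868489583334
top 491.14096441661496 491.14096441661496 259.30553601198994 187.42598996532112 0.025056615979155424 [[0.022201096916294103, -0.9997250705093869, 0.007542856933174656], [-0.9715259705981386, -0.023353812562737733, -0.23577932032332533], [0.23589065210189672, -0.002093521861729309, -0.9717773497139951]] [114.94259085703602, 526.0866498120438, 1123.1121200299083] 0.9958140055338541
wrist 281.60908629293584 281.60908629293584 252.97525886012414 193.7278995942097 -0.04119134925836246 [[0.2635033364286841, 0.9646545471915848, -0.0027561338053745357], [0.9186433539371893, -0.2500610580987361, 0.3058820940976691], [0.29438135124016657, -0.08313285635139736, -0.9520654117427406]] [-724.4831674217919, -40.458833375934745, 381.16291566208594] 0.9959513346354166
```

View pics/a_scene.png

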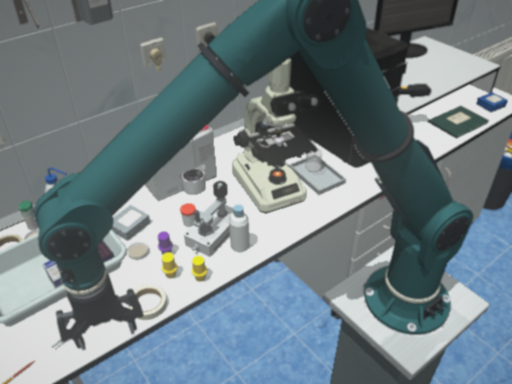

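View pics/a_top.png

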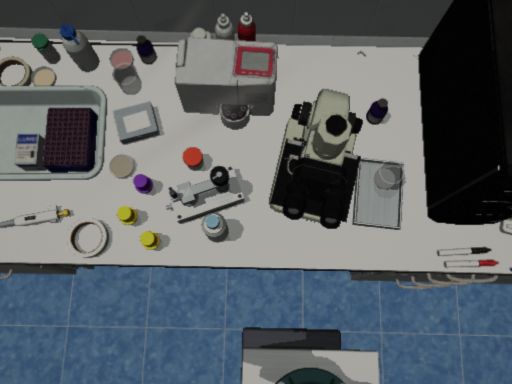

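View pics/a_wrist.png

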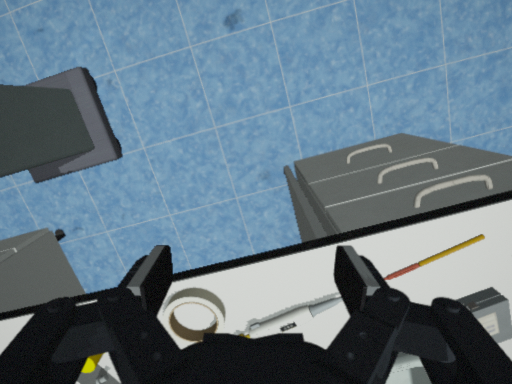

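```bash
python3 - <<'E'
import cv2,numpy as np
t=cv2.imread("pics/a_top.png"); s=cv2.imread("pics/a_scene.png")
cv2.imwrite("pics/b_top.png",cv2.resize(t[135:260,110:260],None,fx=5,fy=5,interpolation=cv2.INTER_CUBIC)[:600])
cv2.imwrite("pics/b_scene.png",cv2.resize(s[165:285,145:265],None,fx=5,fy=5,interpolation=cv2.INTER_CUBIC))
E
```

```text
(no output)
```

View pics/b_top.png

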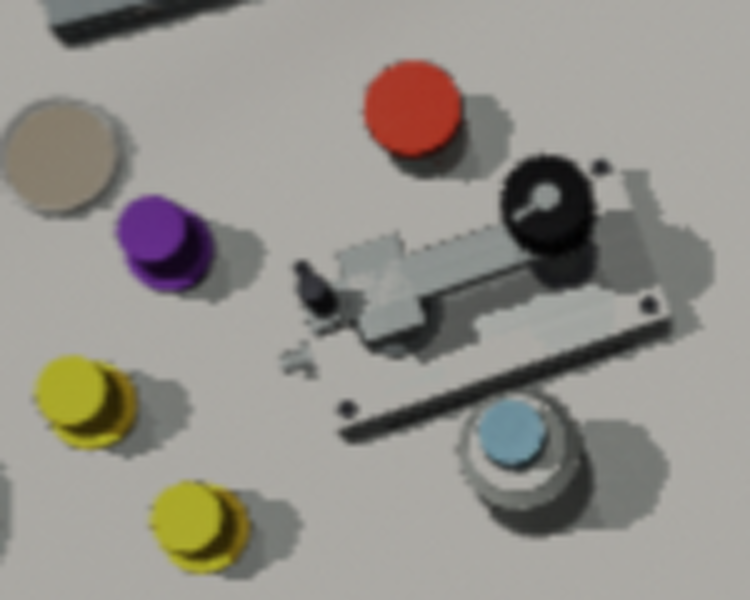

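View pics/b_scene.png

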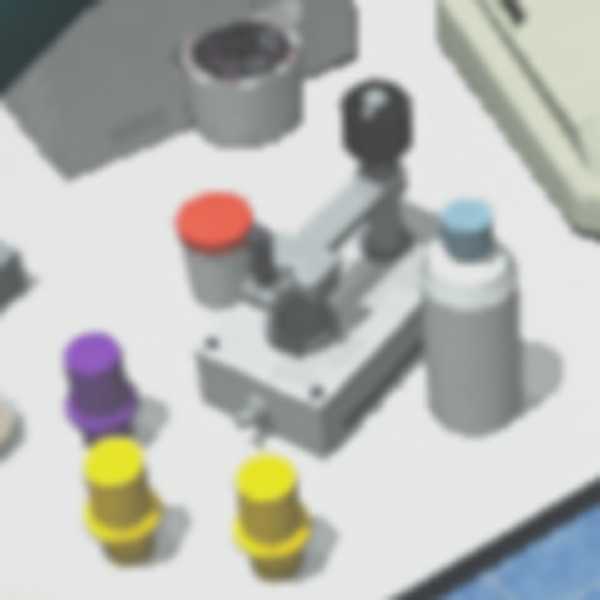

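```bash
cat > h.py <<'E'
from cell import arm, readout, vision
import cv2, numpy as np
def cam(n): return vision.read_camera(n)
def K(c): return np.array([[c["fx"],0,c["cx"]],[0,c["fy"],c["cy"]],[0,0,1.]])
def rays(c,uv):
    uv=np.asarray(uv,float).reshape(-1,1,2)
    p=cv2.undistortPoints(uv,K(c),np.array([c["k1"],0,0,0,0.]),)[:,0]
    return np.c_[p,np.ones(len(p))]
def centre(c): return -c["R"].T@c["t"]
def onplane(c,uv,z):
    d=rays(c,uv)@c["R"]; o=centre(c)
    return o+d*((z-o[2])/d[:,2])[:,None]
def cloud(c):
    v,u=np.mgrid[0:384,0:512]
    r=rays(c,np.c_[u.ravel(),v.ravel()])
    P=(r*c["depth"].reshape(-1,1)-c["t"])@c["R"]
    return P.reshape(384,512,3)
def tri(obs):
    # obs list of (cam, uv): least squares ray intersection
    A=np.zeros((3,3));b=np.zeros(3);L=[]
    for c,uv in obs:
        d=(rays(c,[uv])@c["R"])[0]; d/=np.linalg.norm(d); M=np.eye(3)-np.outer(d,d)
        A+=M;b+=M@centre(c);L.append((M,centre(c)))
    x=np.linalg.solve(A,b); return x,[float(np.linalg.norm(M@(x-o))) for M,o in L]
def proj(c,P):
    p,_=cv2.projectPoints(np.asarray(P,float).reshape(-1,1,3),cv2.Rodrigues(c["R"])[0],c["t"],K(c),np.array([c["k1"],0,0,0,0.])); return p[:,0]
E
python3 - <<'E'
from h import *
import pickle
cs={n:cam(n) for n in("top","scene")}; pickle.dump(cs,open("cs.pkl","wb"))
for n,c in cs.items():
    P=cloud(c); x,y,z=P[...,0],P[...,1],P[...,2]
    print(n)
    roi=np.zeros((384,512),bool)
    if n=="top": roi[150:250,155:250]=1
    else: roi[165:265,180:252]=1
    for lo,hi in((40,50),(60,80),(93,108),(110,125),(130,152),(152,166)):
        m=roi&(z>lo)&(z<hi)
        k,lab,st,ce=cv2.connectedComponentsWithStats(m.astype(np.uint8))
        for i in range(1,k):
            if st[i,4]>5:
                q=P[lab==i]; print(lo,hi,st[i,4],ce[i].round(1),q.mean(0).round(1),q.min(0).round(0),q.max(0).round(0))
    hsv=cv2.cvtColor(c["img"],cv2.COLOR_BGR2HSV)
E
```

```text
top
40 50 1261 [210.3 198.5] [496.9 245.5  45.6] [442. 166.  40.] [583. 347.  50.]
40 50 244 [190.8 181.3] [538.8 295.3  45.4] [511. 249.  40.] [564. 353.  50.]
40 50 7 [223.  236.9] [403.9 211.1  44.8] [398. 204.  40.] [411. 218.  47.]
60 80 164 [192.2 156.6] [597.2 293.   62.1] [575. 271.  60.] [615. 316.  67.]
60 80 8 [223.1 187.5] [520.5 214.2  64.5] [518. 208.  60.] [525. 222.  69.]
60 80 26 [219.3 235.3] [403.7 218.1  70.8] [396. 201.  61.] [425. 242.  80.]
93 108 537 [193.  190.6] [502.2 280.9 102.8] [473. 205.  93.] [529. 330. 108.]
93 108 6 [225.7 224.3] [425.3 202.3 100.1] [421. 202.  95.] [430. 204. 106.]
93 108 25 [218.9 233.9] [402.6 216.6 102. ] [396. 203.  93.] [416. 232. 108.]
110 125 8 [174.8 196.5] [484.2 320.  116.3] [482. 315. 110.] [488. 326. 122.]
110 125 260 [214.2 225.6] [419.  226.7 117.8] [396. 203. 110.] [449. 255. 125.]
130 152 45 [220.4 182.7] [513.  215.1 141.5] [507. 198. 131.] [525. 237. 152.]
130 152 36 [172.2 192.6] [487.5 321.9 141.1] [482. 315. 130.] [494. 329. 146.]
130 152 119 [212.6 221.8] [422.4 228.  148.2] [410. 215. 131.] [438. 242. 152.]
15
[... 1250 characters left out ...]
184.7 166.7] [728.8 220.7  99.7] [722. 192.  93.] [734. 238. 108.]
93 108 326 [209.4 212. ] [501.1 276.2 100.4] [473. 204.  93.] [539. 338. 108.]
93 108 93 [238.5 224.9] [406.1 243.5 101.7] [393. 211.  93.] [434. 259. 108.]
110 125 130 [238.4 218.7] [413.8 237.6 116.1] [392. 209. 110.] [444. 257. 124.]
110 125 21 [197.2 218.4] [483.4 326.7 117.5] [480. 319. 112.] [490. 332. 124.]
130 152 93 [220.  191.7] [515.  227.7 141. ] [504. 203. 130.] [536. 242. 152.]
130 152 109 [238.1 209.7] [419.  233.8 143.7] [407. 215. 130.] [438. 247. 151.]
130 152 28 [196.4 212.5] [485.3 326.2 137.9] [479. 319. 130.] [494. 333. 146.]
152 166 108 [219.8 185. ] [524.8 220.9 155.9] [505. 201. 152.] [546. 240. 160.]
```

```bash
cat >> h.py <<'E'
from scipy.spatial.transform import Rotation as Ro
def quat(th,tilt=None):
    X=np.array([np.cos(th),np.sin(th),0]);Y=np.array([0,0,-1.]);Z=np.cross(X,Y)
    r=Ro.from_matrix(np.c_[X,Y,Z])
    if tilt is not None: r=Ro.from_rotvec(tilt)*r
    q=r.as_quat(); return np.array([q[3],q[0],q[1],q[2]])
def theta():
    q=readout.sense()["ee_rot"]; R=Ro.from_quat([q[1],q[2],q[3],q[0]]).as_matrix(); return np.arctan2(R[1,0],R[0,0])
E
python3 - <<'E'
from h import *
import pickle
print(theta())
for th in np.arange(-3.1,3.2,.4):
    j=arm.ik([528,218,300],quat(th)); print(round(th,2),None if j is None else np.round(j,2))
cs=pickle.load(open("cs.pkl","rb"))
c=cs["top"];P=cloud(c);z=P[...,2]
for nm,(u0,v0,u1,v1) in dict(device=(175,35,280,118),micro=(270,85,360,225),tray=(355,155,405,230),mug=(218,100,252,130),leftarea=(60,0,180,110)).items():
    q=P[v0:v1,u0:u1].reshape(-1,3); q=q[q[:,2]>15]; print(nm,np.percentile(q,[1,50,99],axis=0).round(0).tolist(),q.max(0))
im=c["img"]; cv2.imwrite("pics/c_tray.png",cv2.resize(im[140:240,330:430],None,fx=6,fy=6,interpolation=cv2.INTER_CUBIC))
E
```

```text
1.3040403218549446
-3.1 [-0.24  0.35 -0.31  1.9   0.13  0.92  2.58]
-2.7 [-0.16  0.36 -0.41  1.89  0.18  0.92  2.93]
-2.3 [-1.25  0.6   1.19  1.94 -0.64  1.06 -2.08]
-1.9 [-1.25  0.6   1.19  1.94 -0.64  1.06 -1.68]
-1.5 [-1.08  0.45  0.85  1.93 -0.41  0.95 -1.53]
-1.1 [-1.02  0.41  0.75  1.93 -0.35  0.93 -1.2 ]
-0.7 [-0.95  0.39  0.65  1.93 -0.29  0.92 -0.86]
-0.3 [-0.9   0.38  0.57  1.92 -0.26  0.91 -0.5 ]
0.1 [-0.84  0.36  0.49  1.92 -0.21  0.91 -0.15]
0.5 [-0.77  0.35  0.4   1.92 -0.17  0.9   0.21]
0.9 [-0.71  0.35  0.31  1.92 -0.13  0.9   0.57]
1.3 [-0.64  0.34  0.22  1.91 -0.1   0.9   0.93]
1.7 [-0.57  0.34  0.13  1.91 -0.05  0.9   1.28]
2.1 [-0.45  0.34 -0.02  1.9   0.01  0.9   1.62]
2.5 [-0.37  0.34 -0.13  1.9   0.05  0.9   1.97]
2.9 [-0.29  0.34 -0.23  1.9   0.1   0.91  2.33]
device [[707.0, 96.0, 17.0], [755.0, 208.0, 184.0], [951.0, 324.0, 199.0]] [ 959.50188144  364.05289375 1214.58827664]
micro [[382.0, -111.0, 23.0], [501.0, 22.0, 384.0], [734.0, 104.0, 500.0]] [ 782.83244278  129.54837854 1214.58827664]
tray [[244.0, -231.0, 16.0], [551.0, -180.0, 32.0], [614.0, 130.0, 1215.0]] [ 617.22816644  129.54837854 1214.58827664]
mug [[690.0, 153.0, 16.0], [719.0, 193.0, 59.0], [742.0, 237.0, 115.0]] [ 746.75835363  238.43632123 1214.58827664]
leftarea [[716.0, 317.0, 16.0], [956.0, 507.0, 68.0], [963.0, 642.0, 191.0]] [ 964.58131874  672.96186784 1214.58827664]
```

View pics/c_tray.png

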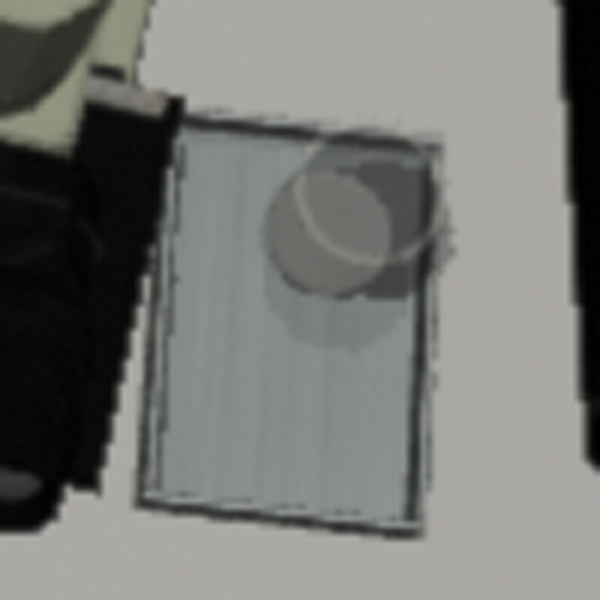

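```bash
python3 - <<'E'
from h import *
import pickle
cs=pickle.load(open("cs.pkl","rb"))
H={}
for n,c in cs.items():
    P=cloud(c)[c["depth"]>0]
    for p in P:
        if n=="scene" and p[2]>510: continue  # arm
        if n=="scene" and p[0]<250: continue
        k=(int(p[0]//40),int(p[1]//40)); H[k]=max(H.get(k,-99),p[2])
print("x\\y  "+" ".join(f"{40*j:5d}" for j in range(10,-12,-1)))
for i in range(21,7,-1):
    print(f"{40*i:4d} "+" ".join(f"{H.get((i,j),-1):5.0f}" for j in range(10,-12,-1)))
c=cs["top"]
cor=np.array([(183,118),(440,148),(420,535),(138,503)])/6+np.array([330,140])
Q=onplane(c,cor,22); print(Q.round(1)); print([np.linalg.norm(Q[i]-Q[(i+1)%4]).round(1) for i in range(4)],Q.mean(0))
E
```

```text
x\y    400   360   320   280   240   200   160   120    80    40     0   -40   -80  -120  -160  -200  -240  -280  -320  -360  -400  -440
 840    74     6     4   191   192   190   188   178     6     7     7     7     9     8     9     9     8    11   359    -1    -1    -1
 800     7     8   182   194   194   196   201   199   201     8     7     7     8     7     8     8     7     7   418   417    -1    -1
 760     6     6   186   192   193   195   201   200   201     8     7     5     0     7     8     7     9   215   423   421    -1    -1
 720    39     6   184   188   193   193   200   199   202     8     4     3   -99     6   100   101     9     7   422   419    -1    -1
 680    42    39     8     7     6    69   133   131     6   177   277   279   -99   -99    55    70     7     9   424    -1    -1    -1
 640    42    37     7     6     7     7     9     6     7   181   314   313   308   185     7     8     8     7   423    -1    -1    -1
 600     7     8     7    66    65     7     7     8    45   164   327   326   317   174    30    27    25   166   423    -1    -1   416
 560
[... 472 characters left out ...]
  418   416   234    26    26    28    27     8   421   416   416   418
 400    74    79    38    47   155   155     6     7   432   437   431   427   235    10    12    23    25     7    11     8     8     9
 360    76    79     8     7   110   121     7     7   426   435   437   432     7     7     9     9     9    11    22    21    23    23
 320     9     7     7     8     8     5     9     8     9     6     8     9     8     7     9     8     7     7     8    22    21    22
[[ 611.7 -127.8   22. ]
 [ 601.  -235.6   22. ]
 [ 436.3 -219.7   22. ]
 [ 446.7 -105.1   22. ]]
[np.float64(108.3), np.float64(165.5), np.float64(115.1), np.float64(166.6)] [ 523.90735662 -172.06430297   22.        ]
```

```bash
python3 - <<'E'
from h import *
import pickle
def J(p,th):
    j=arm.ik(p,quat(th)); print(p,th,None if j is None else np.round(j,2))
for z in (600,650,700): J([440,0,z],2.1); J([400,150,z],2.1)
J([478,-172,61],1.57);J([478,-172,61],0)
s=readout.sense()
j=arm.ik([505,250,350],quat(1.95)); print(np.round(j,2))
j2=j.copy(); 
arm.goto_joints(j)
print(readout.sense()["eef_pos"],theta(),readout.sense()["time_s"])
c=cam("wrist"); cv2.imwrite("pics/d_wrist.png",c["img"]); pickle.dump(c,open("w1.pkl","wb"))
E
```

```text
[440, 0, 600] 2.1 [-0.86 -0.09  0.69  1.68  0.06  1.53  1.93]
[400, 150, 600] 2.1 [-0.82 -0.08  0.32  1.69  0.03  1.53  1.6 ]
[440, 0, 650] 2.1 [-0.91 -0.1   0.73  1.58  0.06  1.64  1.92]
[400, 150, 650] 2.1 [-0.85 -0.08  0.35  1.58  0.03  1.63  1.6 ]
[440, 0, 700] 2.1 [-0.94 -0.09  0.76  1.46  0.06  1.74  1.92]
[400, 150, 700] 2.1 [-0.89 -0.07  0.38  1.47  0.03  1.74  1.6 ]
[478, -172, 61] 1.57 [ 0.35  0.63 -0.13  2.2   0.24  0.32  1.59]
[478, -172, 61] 0 [ 0.18  0.63  0.1   2.21 -0.2   0.3   0.45]
[-0.57  0.28  0.04  1.86 -0.01  1.    1.42]
[504.61786876 251.20773933 349.84458648] 1.9517394194275193 2.2583
```

View pics/d_wrist.png

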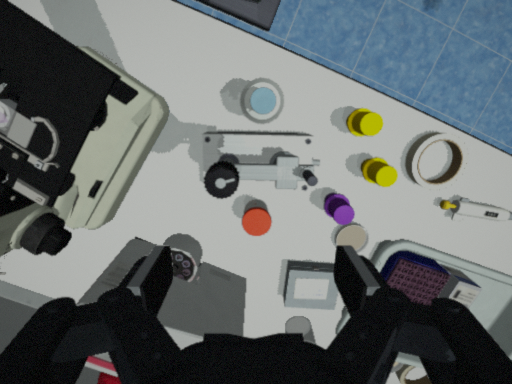

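```bash
python3 - <<'E'
from h import *
import pickle
cs=pickle.load(open("cs.pkl","rb")); cs["wrist"]=pickle.load(open("w1.pkl","rb"))
c=cs["wrist"]
cv2.imwrite("pics/e.png",cv2.resize(c["img"][70:250,180:340],None,fx=3.3,fy=3.3,interpolation=cv2.INTER_CUBIC))
for n in("top","wrist"):
    c=cs[n];P=cloud(c);z=P[...,2];ok=c["depth"]>0
    def seg(nm,ctr,r,lo,hi):
        m=ok&(np.hypot(P[...,0]-ctr[0],P[...,1]-ctr[1])<r)&(z>lo)&(z<hi)
        v,u=np.nonzero(m); 
        zm=np.median(z[m]); (cx,cy),rad=cv2.minEnclosingCircle(np.c_[u,v].astype(np.float32))
        q=P[m]; (x,y),R=cv2.minEnclosingCircle(q[:,:2].astype(np.float32))
        print(n,nm,m.sum(),"px",u.mean().round(1),v.mean().round(1),"zmed",zm.round(1),"mean",q.mean(0).round(1),"enc",round(x,1),round(y,1),round(R,1), "plane",onplane(c,[(u.mean(),v.mean())],zm)[0].round(1))
        return u.mean(),v.mean()
    a=seg("knob",(528,218),30,150,170)
    seg("pin",(488,322),14,136,155)
    seg("cup",(597,293),35,52,72)
    seg("table",(560,380),30,-15,15)
    seg("deckfar",(465,260),12,30,60)
    cs[n+"k"]=a
print(tri([(cs["top"],cs["topk"]),(cs["wrist"],cs["wristk"])]))
E
```

```text
top knob 266 px 218.9 174.7 zmed 158.2 mean [527.2 217.7 158.2] enc 528.2 217.8 20.9 plane [527.1 217.7 158.2]
top pin 32 px 172.0 192.3 zmed 142.7 mean [487.9 322.2 142.2] enc 488.4 322.3 7.0 plane [487.8 322.1 142.7]
top cup 309 px 192.3 156.5 zmed 60.5 mean [597.9 293.1  60.5] enc 599.2 293.2 25.1 plane [597.8 293.1  60.5]
top table 408 px 160.6 176.7 zmed 0.3 mean [5.604e+02 3.792e+02 4.000e-01] enc 560.0 380.0 30.0 plane [5.604e+02 3.792e+02 3.000e-01]
top deckfar 53 px 203.6 210.0 zmed 44.5 mean [468.3 260.8  43.6] enc 465.9 260.3 11.8 plane [468.2 260.7  44.5]
wrist knob 892 px 220.6 181.0 zmed 158.2 mean [527.5 219.8 157.9] enc 529.0 219.9 20.9 plane [527.4 219.8 158.2]
wrist pin 108 px 311.2 179.9 zmed 142.7 mean [489.  323.2 142.2] enc 489.3 323.8 6.8 plane [489.  323.1 142.7]
wrist cup 685 px 255.6 221.1 zmed 60.5 mean [598.5 294.   60.3] enc 599.7 294.5 24.5 plane [598.3 293.9  60.5]
wrist table 793 px 307.3 206.0 zmed 0.2 mean [5.6e+02 3.8e+02 2.0e-01] enc 559.9 380.0 29.9 plane [5.599e+02 3.800e+02 2.000e-01]
wrist deckfar 110 px 267.7 137.2 zmed 45.1 mean [469.3 261.9  44. ] enc 466.0 260.5 11.8 plane [469.3 261.8  45.1]
(array([532.82103171, 219.49878161, 138.45078104]), [0.38697250412490786, 0.38697250412485207])
```

View pics/e.png

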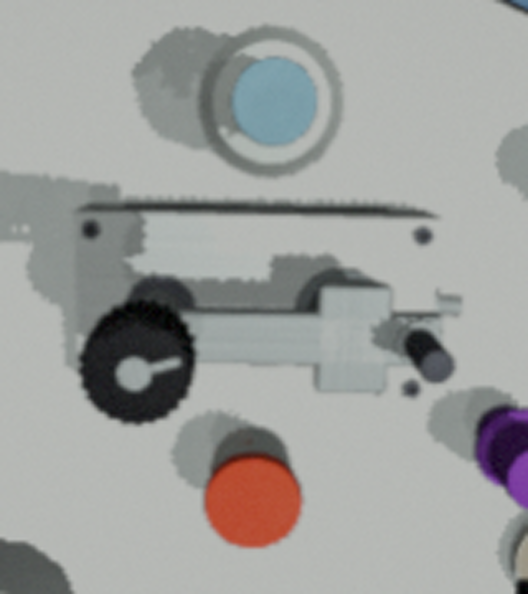

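```bash
python3 - <<'E'
from h import *
s=readout.sense()
k=np.array([528.4,218.9]); th0=-1.15
j=np.array(s["joints"]); j[6]+=th0-theta(); arm.goto_joints(j)
q=quat(th0)
arm.reach([*k,240],q); print(np.round(readout.sense()["joints"],3),theta())
arm.servo_line([*k,139],q,v=100)
s=readout.sense(); print(s["eef_pos"],s["contact_force"],theta())
arm.gripper_to(0.0,50); s=readout.sense(); print(s["width"],s["eef_pos"],s["contact_force"],s["torque"],s["time_s"])
c=cam("wrist"); cv2.imwrite("pics/f_wrist.png",c["img"])
E
```

```text
[-0.504  0.406  0.043  1.964 -0.025  0.772 -1.597] -1.1501452164422847
[528.8941938  219.13286426 139.61759722] [-0.10799166 -0.59939145  0.80557215] -1.1500222239991926
0.4535971394112317 [528.52232    219.1550791  139.56920073] [-0.92189521  0.25457844  4.82009801] [-0.00461002  0.20425255 -0.017672  ] 7.1167
```

View pics/f_wrist.png

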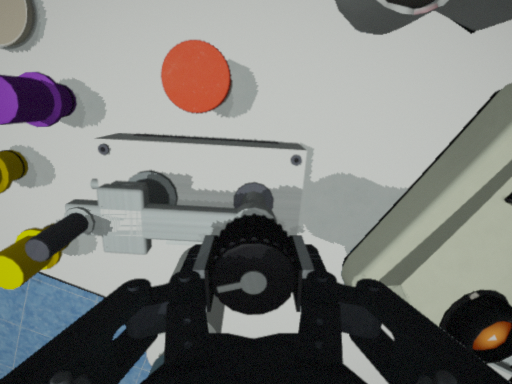

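Knob gripped (width about 39 mm, knob at px (250,270) between the pads). Turning the first stroke.

```bash
cat >> h.py <<'E'
def stroke(d,grip=True):
    s=readout.sense(); p=np.array(s["eef_pos"])
    j0=np.array(s["joints"]); q=s["ee_rot"]
    p2=p+[0,0,1.4*d]
    j=np.array(arm.ik(p2,q)); 
    dj=j-j0; dj[6]+=d
    print("dj",np.round(dj,3))
    n=2
    for i in range(1,n+1):
        arm.goto_joints(j0+dj*i/n)
        s=readout.sense(); print(np.round(s["eef_pos"],1),round(theta(),3),"F",np.round(s["contact_force"],1),"T",np.round(s["torque"],2),round(s["width"],3),round(s["time_s"],1))
E
python3 - <<'E'
from h import *
stroke(3.1)
c=cam("wrist"); cv2.imwrite("pics/g_wrist.png",c["img"])
E
```

```text
dj [-0.0e+00 -7.0e-03  1.0e-03 -2.0e-03  0.0e+00  9.0e-03  3.1e+00]
[529.3 218.9 141.8] 0.399 F [ 1.  -0.5  0.9] T [-0.24 -0.43 -0.1 ] 0.454 8.6
[529.6 219.7 144. ] 1.95 F [ 5.1  0.8 -1.8] T [ 0.08 -0.98 -0.12] 0.456 9.9
```

View pics/g_wrist.png

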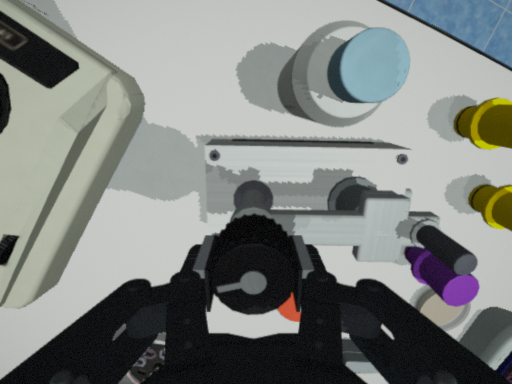

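The pointer stayed fixed in the jaws at (235,288), so there was no slip: 3.1 rad done. Now regrip and make the second stroke.

```bash
python3 - <<'E'
from h import *
arm.gripper_to(0.85)
j=np.array(readout.sense()["joints"]); j[6]-=3.1; arm.goto_joints(j)
s=readout.sense();print(s["eef_pos"],s["contact_force"])
arm.servo_line([528.8,219.2,142.5],v=50)
arm.gripper_to(0.0,50); print(readout.sense()["width"])
c=cam("wrist"); cv2.imwrite("pics/h1_wrist.png",c["img"])
stroke(3.1)
c=cam("wrist"); cv2.imwrite("pics/h2_wrist.png",c["img"])
a=cv2.imread("pics/h1_wrist.png")[192:];b=c["img"]; cv2.imwrite("pics/h.png",np.vstack([a,b]))
E
```

```text
[527.7103777  219.03698555 143.72018038] [-0.66357617  1.07840705  0.79107032]
0.45390788150620337
dj [-0.0e+00 -7.0e-03  1.0e-03 -2.0e-03  0.0e+00  9.0e-03  3.1e+00]
[529.2 219.1 144.9] 0.4 F [ 0.4 -0.6  0.5] T [-0.17 -0.24 -0.07] 0.456 15.1
[529.4 219.6 147.1] 1.95 F [ 2.7  1.2 -0.2] T [-0.03 -0.6  -0.08] 0.458 16.5
```

View pics/h.png

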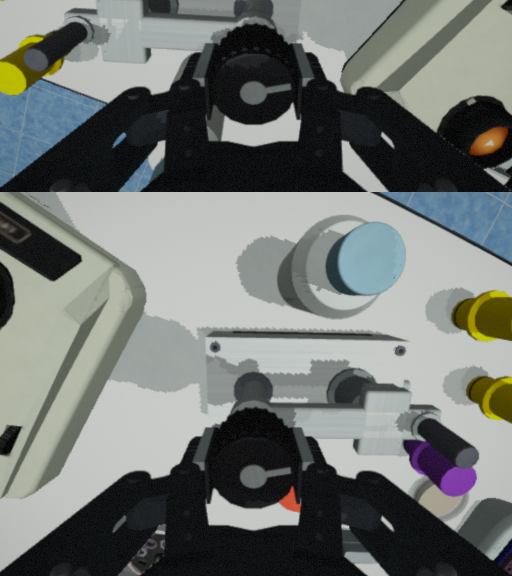

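```bash
python3 - <<'E'
from h import *
arm.gripper_to(1.0)
arm.servo_line([528.4,218.9,215],v=150)
arm.reach([490,310,280],quat(1.95))
out={}
for n in("wrist","top"):
    c=cam(n);P=cloud(c);z=P[...,2]
    for nm,ctr,r,lo,hi in(("knob",(528.4,219),24,159,180),("pin",(488.7,322.7),14,145,162),("bar",(500,290),10,104,125)):
        m=(c["depth"]>0)&(np.hypot(P[...,0]-ctr[0],P[...,1]-ctr[1])<r)&(z>lo)&(z<hi)
        if m.sum()<4: print(n,nm,m.sum());continue
        v,u=np.nonzero(m);zm=np.median(z[m]); q=P[m]; (x,y),R=cv2.minEnclosingCircle(q[:,:2].astype(np.float32))
        print(n,nm,m.sum(),(u.mean().round(1),v.mean().round(1)),zm.round(1),q.mean(0).round(1),"enc",round(x,1),round(y,1),round(R,1))
    cv2.imwrite(f"pics/i_{n}.png",c["img"])
s=readout.sense();print(s["time_s"],s["eef_pos"],s["joints"].round(2))
E
```

```text
wrist knob 1577 (np.float64(145.8), np.float64(195.7)) 166.9 [526.8 221.3 166.5] enc 529.2 220.2 21.5
wrist pin 170 (np.float64(265.3), np.float64(193.7)) 151.7 [488.7 323.7 151.3] enc 489.6 324.1 6.8
wrist bar 254 (np.float64(231.3), np.float64(180.8)) 112.0 [499.9 290.  111.9] enc 500.0 290.0 9.9
top knob 256 (np.float64(218.9), np.float64(173.3)) 167.2 [527.9 217.2 167. ] enc 528.0 218.4 21.7
top pin 0
top bar 0
18.3083 [489.6970951  308.26654761 278.50144898] [-0.67  0.37  0.04  1.91 -0.02  0.86  1.33]
```

View pics/i_wrist.png

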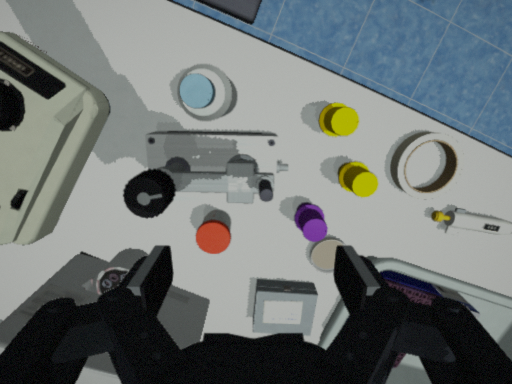

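```bash
python3 - <<'E'
from h import *
C=np.array([528.6,219.2]); a0=np.arctan2(323.2-219.2,489-528.6); r=np.hypot(323.2-219.2,489-528.6); print(a0,r)
th=a0-np.pi/2
def pt(d): return [*(C+r*np.array([np.cos(a0+d),np.sin(a0+d)])),133]
p=pt(0)
arm.gripper_to(0.65)
arm.reach([p[0],p[1],220],quat(th))
arm.servo_line(p,quat(th),v=100)
s=readout.sense(); print(s["eef_pos"],s["contact_force"])
arm.gripper_to(0.0,35); s=readout.sense(); print(s["width"],s["contact_force"],s["time_s"])
if s["width"]>0.1:
    for d in -np.linspace(0,1.27,7)[1:]:
        arm.servo_line(pt(d),quat(th+d),v=60)
        s=readout.sense(); print(round(d,2),np.round(s["eef_pos"],1),"F",np.round(s["contact_force"],1),np.round(s["torque"],2),round(s["width"],3),round(s["time_s"],1))
c=cam("wrist"); cv2.imwrite("pics/j_wrist.png",c["img"])
E
```

```text
1.9346153344895263 111.28414082878118
[489.50977361 323.41514699 133.53493092] [-0.75445717 -0.16859123  0.17848824]
0.15354591699895656 [-1.1704325   0.170408    1.30431105] 21.4167
-0.21 [512.3 329.7 133.2] F [0.6 1.5 0.8] [ 0.13 -0.24 -0.01] 0.151 22.0
-0.42 [535.5 330.8 133.2] F [1.4 1.6 2.1] [ 0.33 -0.28  0.02] 0.152 22.5
-0.64 [558.7 326.9 133.2] F [1.2 2.6 3.3] [ 0.49 -0.35 -0.01] 0.147 23.0
-0.85 [580.8 318.1 133.3] F [3.2 3.5 4.6] [ 0.61 -0.66 -0.02] 0.153 23.6
-1.06 [600.5 304.9 133.3] F [3.6 3.  2.4] [ 0.57 -0.76  0.03] 0.151 24.1
-1.27 [617.1 287.7 133.4] F [3.9 3.6 2.5] [ 0.51 -0.88 -0.09] 0.149 24.7
```

View pics/j_wrist.png

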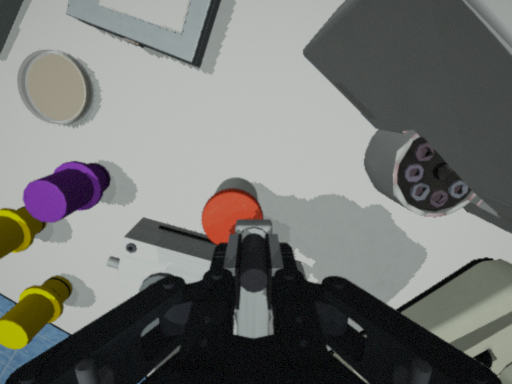

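Bar swung about 73° with the pin between the pads at (255,265); the cup (232,215) still stands. Release, rise, and look at the stopper.

```bash
python3 - <<'E'
from h import *
import pickle
arm.gripper_to(0.6)
s=readout.sense(); p=s["eef_pos"]
arm.servo_line([p[0],p[1],230],v=150)
arm.reach([470,270,290],quat(1.95))
c=cam("wrist"); pickle.dump(c,open("w2.pkl","wb")); t=cam("top"); pickle.dump(t,open("t2.pkl","wb"))
print(readout.sense()["time_s"])
P=cloud(c);z=P[...,2]
m=(c["depth"]>0)&(np.hypot(P[...,0]-498.5,P[...,1]-298)<30)&(z>82)&(z<100)
v,u=np.nonzero(m);q=P[m];print(m.sum(),u.mean(),v.mean(),np.median(z[m]),q.mean(0),cv2.minEnclosingCircle(q[:,:2].astype(np.float32)))
cv2.imwrite("pics/k_wrist.png",c["img"]); 
u0,v0=int(u.mean()),int(v.mean())
cv2.imwrite("pics/k_crop.png",cv2.resize(c["img"][max(v0-60,0):v0+60,u0-75:u0+75],None,fx=4,fy=4,interpolation=cv2.INTER_CUBIC))
E
```

```text
28.0167
574 265.70905923344947 200.2822299651568 90.1960544308624 [497.83303914 298.20618238  89.91917989] ((498.88653564453125, 298.67913818359375), 16.933067321777344)
```

View pics/k_wrist.png

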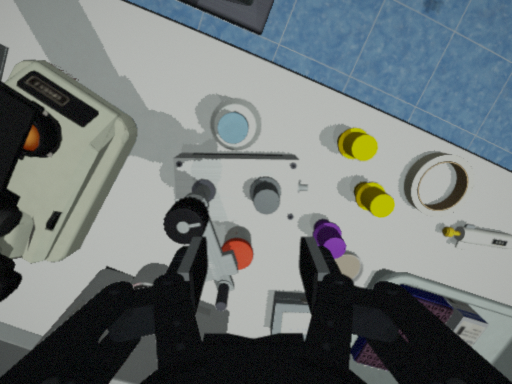

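View pics/k_crop.png

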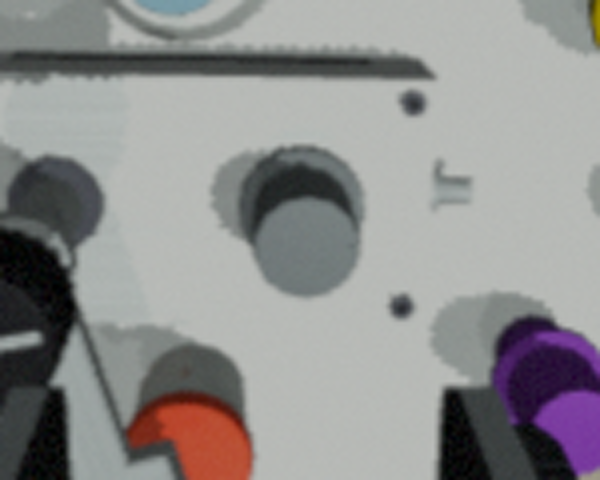

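Candidates: grey (265,195) seated in the port; purple (329,238); yellow (357,144) and (374,199), all on the bench. The crop shows the grey one in the chamber's port, with its top at z = 90 and 34 mm wide: that is the stopper. Now grip and rock it.

```bash
cat >> h.py <<'E'
S=np.array([498.6,298.4]); TH=0.365; NV=np.array([-np.sin(TH),np.cos(TH),0])
def rep(tag):
    s=readout.sense(); q=s["ee_rot"]; R=Ro.from_quat([q[1],q[2],q[3],q[0]]).as_matrix(); Y=-R[:,1]
    tx=np.degrees(np.arctan2(Y@np.array([np.cos(TH),np.sin(TH),0]),Y[2]))
    print(tag,np.round(s["eef_pos"],1),"tilt",round(tx,1),"F",np.round(s["contact_force"],1),"T",np.round(s["torque"],2),round(s["width"],3),round(s["time_s"],1)); return s
E
python3 - <<'E'
from h import *
arm.gripper_to(0.65)
arm.reach([*S,190],quat(TH)); rep("above")
arm.servo_line([*S,71],quat(TH),v=100); rep("down")
c=cam("wrist"); cv2.imwrite("pics/l0.png",c["img"])
arm.gripper_to(0.0,80); rep("grip")
c=cam("wrist"); cv2.imwrite("pics/l1.png",c["img"])
E
```

```text
above [498.7 298.4 190.2] tilt -0.0 F [ 0.4  0.2 -0.8] T [-0.04 -0.02 -0.03] 0.65 29.5
down [499.1 298.6  71.6] tilt -0.1 F [0.3 0.1 0.7] T [-0.04  0.02 -0.01] 0.645 30.8
grip [499.1 298.7  71.9] tilt -0.1 F [ 0.3 -0.2  6.3] T [-0.03  0.14 -0.  ] 0.378 31.2
```

View pics/l1.png

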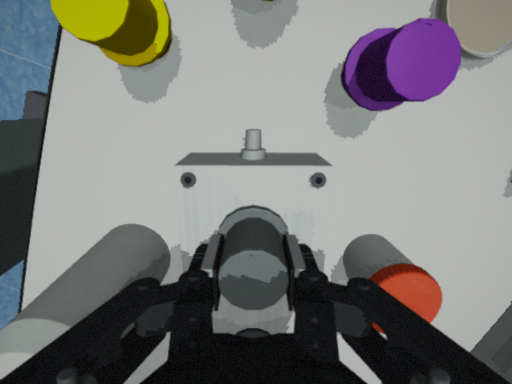

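Stopper head gripped at (255,260), clear of bottle and cup.

```bash
python3 - <<'E'
from h import *
s=readout.sense(); z0=s["eef_pos"][2]; base=np.array([*s["eef_pos"][:2],z0])
lift=4
arm.servo_line(base+[0,0,lift],quat(TH),v=20); rep("lift")
piv=base+[0,0,lift]; h=z0-29   # pivot 16 mm below the deck (moved up with lift)
piv=np.array([base[0],base[1],29+lift])
for a in (0.07,0.135,0,-0.07,-0.135,0,0.135,0):
    rv=NV*a; r=Ro.from_rotvec(rv)
    arm.servo_line(piv+r.apply([0,0,h]),quat(TH,rv),v=20 if abs(a)!=0.07 else 10)
    s=rep(f"{a}")
    if np.linalg.norm(s["contact_force"])>70: print("STOP");break
    if abs(a)>.1: cv2.imwrite(f"pics/m_{int(a*1000)}.png",cam("wrist")["img"])
E
```

```text
lift [498.5 298.5  75.1] tilt 0.1 F [  1.7   0.4 -10.8] T [ 0.17 -0.35  0.05] 0.379 31.6
0.07 [501.6 299.6  75.8] tilt 4.0 F [-0.7  0.3 -4.5] T [ 0.05 -0.06  0.01] 0.382 32.1
0.135 [505.3 301.   76.1] tilt 7.6 F [-0.2  0.2  1. ] T [ 0.06 -0.15  0.03] 0.377 32.4
0 [498.7 298.6  76.2] tilt 0.1 F [-0.8 -0.5  0.7] T [-0.09  0.05  0.  ] 0.377 32.9
-0.07 [496.2 297.6  75.7] tilt -3.9 F [-0.1 -0.3  0.9] T [-0.12  0.32 -0.01] 0.376 33.3
-0.135 [493.1 296.4  75.1] tilt -7.5 F [-1.4 -0.8 -1.8] T [-0.17  0.41  0.08] 0.371 33.6
0 [499.7 299.   75.9] tilt -0.1 F [-0.8 -0.9  0.6] T [-0.05  0.15 -0.01] 0.375 34.1
0.135 [505.3 301.1  75.7] tilt 7.5 F [ 0.7 -0.7  1.9] T [ 0.1  -0.14 -0.05] 0.377 34.5
0 [498.7 298.6  75.9] tilt 0.1 F [-1.  -0.4 -0.6] T [-0.05  0.03  0.04] 0.376 35.0
```

```bash
python3 - <<'E'
import cv2,numpy as np
a=cv2.imread("pics/m_135.png")[110:340,130:380];b=cv2.imread("pics/m_-135.png")[110:340,130:380]
cv2.imwrite("pics/m.png",cv2.resize(np.hstack([a,b]),None,fx=1.6,fy=1.6))
E
```

```text
(no output)
```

View pics/m.png

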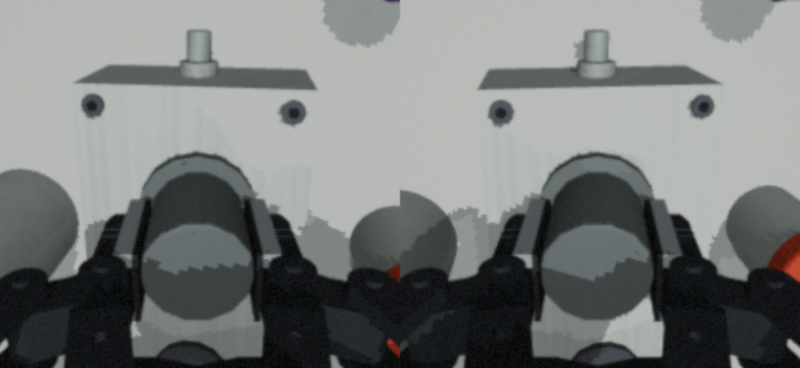

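The stopper's head stays fixed in the jaws at both extremes while the block tilts behind it, so it did rock ±7.5°. Now pull it out.

```bash
python3 - <<'E'
from h import *
p=np.array(readout.sense()["eef_pos"])
for dz in (12,24,40,110):
    arm.servo_line([p[0],p[1],p[2]+dz],quat(TH),v=40 if dz<100 else 120); rep(dz)
c=cam("wrist"); cv2.imwrite("pics/n_wrist.png",c["img"]); cv2.imwrite("pics/n_scene.png",cam("scene")["img"])
for z in (500,600,650):
    for p,th in (([430,200,z],TH),([430,0,z],1.0),([400,-170,z],1.5),([478,-170,z],1.5)):
        j=arm.ik(p,quat(th)); print(p,None if j is None else j.round(2))
E
```

```text
12 [498.6 298.5  88.1] tilt 0.0 F [ 0.5 -0.1 -6.1] T [ 0.01 -0.05 -0.06] 0.374 35.5
24 [499.2 298.8 100.9] tilt -0.1 F [-0.1  0.3 -1.6] T [ 0.04 -0.01 -0.01] 0.374 35.9
40 [498.7 298.6 116.1] tilt -0.0 F [ 0.3  0.  -1.5] T [-0.04 -0.02 -0.02] 0.377 36.5
110 [498.1 298.4 185.4] tilt 0.1 F [ 0.6 -0.7 -1.3] T [-0.05 -0.01  0.05] 0.378 37.2
[430, 200, 500] [-1.11  0.03  0.6   1.82 -0.02  1.3  -0.14]
[430, 0, 500] [-0.69 -0.06  0.55  1.89  0.03  1.31  0.85]
[400, -170, 500] [-0.4  -0.06  0.66  1.88  0.04  1.31  1.75]
[478, -170, 500] [-0.26  0.09  0.57  1.76 -0.05  1.3   1.82]
[430, 200, 600] [-1.19 -0.01  0.66  1.63  0.01  1.52 -0.16]
[430, 0, 600] [-0.82 -0.11  0.64  1.7   0.06  1.53  0.81]
[400, -170, 600] [-0.59 -0.12  0.78  1.69  0.09  1.53  1.69]
[478, -170, 600] [-0.42  0.06  0.74  1.57 -0.04  1.52  1.82]
[430, 200, 650] [-1.24 -0.01  0.71  1.52  0.01  1.63 -0.16]
[430, 0, 650] [-0.87 -0.11  0.67  1.59  0.07  1.64  0.8 ]
[400, -170, 650] [-0.69 -0.14  0.85  1.59  0.1   1.65  1.66]
[478, -170, 650] [-0.51  0.07  0.84  1.47 -0.05  1.63  1.83]
```

View pics/n_scene.png

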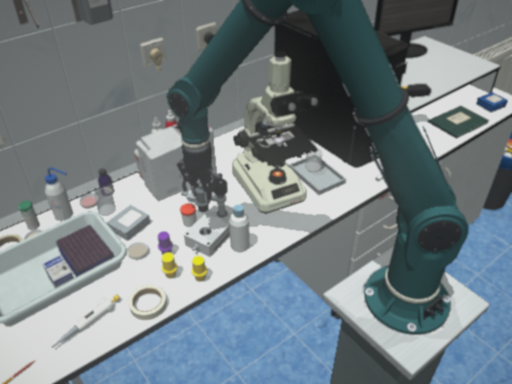

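View pics/n_wrist.png

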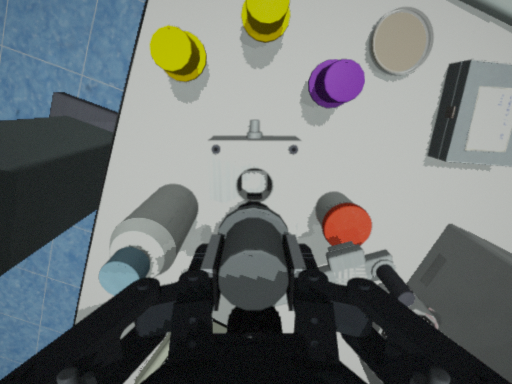

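```bash
python3 - <<'E'
from h import *
import pickle
t=pickle.load(open("t2.pkl","rb"))
print(onplane(t,[(391.7,173.3)],76),onplane(t,[(384.5,179.2)],5))
p=readout.sense()["eef_pos"]
arm.servo_line([498.6,298.4,400],quat(TH),v=250)
arm.servo_line([498.6,298.4,640],quat(TH),v=250)
rep("up"); print(readout.sense()["joints"].round(3))
E
```

```text
[[ 562.5719667  -190.18619673   76.        ]] [[ 566.44143168 -191.1880056     5.        ]]
up [498.2 298.3 638. ] tilt 0.2 F [ 0.  -0.2 -1.7] T [ 0.03 -0.08  0.02] 0.378 39.4
[-1.011  0.198  0.512  1.345 -0.096  1.627 -0.147]
```

```bash
python3 - <<'E'
from h import *
j=readout.sense()["joints"].copy()
arm.goto_joints([0.345,j[1],0.0,j[3],0.0,j[5],-1.34])
rep("over"); print(theta())
arm.servo_line([481,-169,600],quat(-1.69),v=200); rep("tray above"); print(readout.sense()["joints"].round(3))
arm.servo_line([481,-169,330],quat(-1.69),v=250); rep("z330"); print(readout.sense()["joints"].round(3))
cv2.imwrite("pics/o_wrist.png",cam("wrist")["img"]); cv2.imwrite("pics/o_scene.png",cam("scene")["img"]); cv2.imwrite("pics/o_top.png",cam("top")["img"])
E
```

```text
over [ 529.9 -236.8  624.3] tilt 1.2 F [-0.1  0.8 -0.5] T [ 0.03  0.   -0.03] 0.377 41.4
-1.6823274674625983
tray above [ 481.5 -169.3  600.5] tilt -0.0 F [ 0.2 -0.7 -2. ] T [-0.06  0.04 -0.01] 0.379 42.0
[ 0.286  0.072 -0.041  1.545  0.004  1.523 -1.444]
z330 [ 482.1 -169.6  331. ] tilt -0.1 F [-0.4  0.7 -1.3] T [-0.03 -0.07 -0.05] 0.375 43.2
[ 0.292  0.221 -0.051  1.99   0.014  0.929 -1.457]
```

View pics/o_wrist.png

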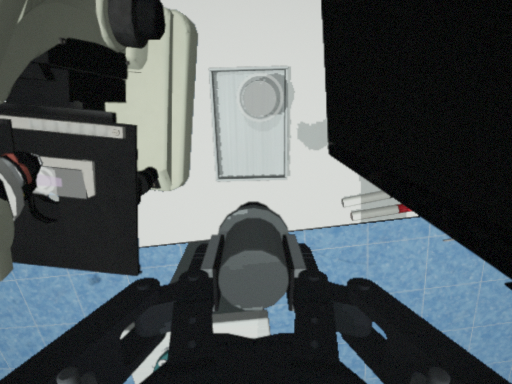

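View pics/o_scene.png

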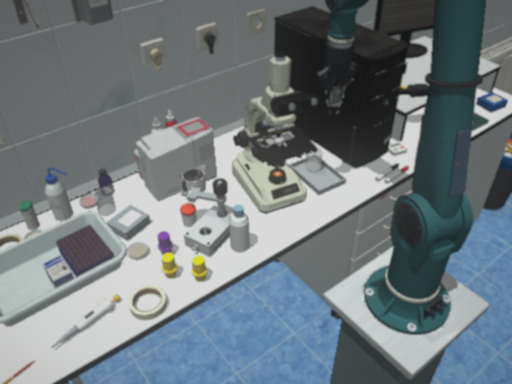

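View pics/o_top.png

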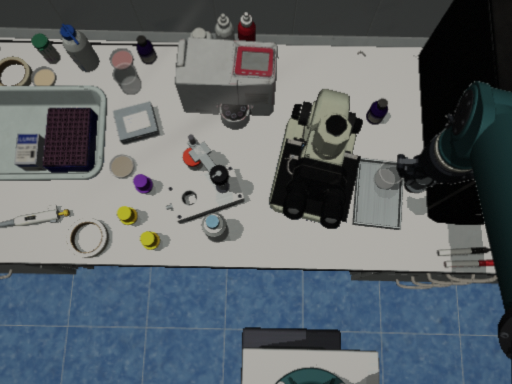

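```bash
python3 - <<'E'
from h import *
c=cam("wrist"); P=cloud(c); z=P[...,2]; ok=c["depth"]>0
Q=onplane(c,[(210,68),(290,66),(289,179),(218,180)],22); print(Q.round(1),Q.mean(0).round(1))
m=ok&(P[...,0]>440)&(P[...,0]<530)&(P[...,1]>-215)&(P[...,1]<-120)&(z<60); q=P[m]; print("floor",np.percentile(q[:,2],[5,50,95]), m.sum())
m=ok&(np.hypot(P[...,0]-564,P[...,1]+190)<45)&(z>50)&(z<90);q=P[m];print("beaker",m.sum(),cv2.minEnclosingCircle(q[:,:2].astype(np.float32)) if m.sum()>4 else 0, onplane(c,[(262,95)],76))
# obstacles near the descent column
for n in ("wrist",):
    m=ok&(np.hypot(P[...,0]-481,P[...,1]+169)<120)&(z>100)&(z<300); q=P[m]; print(m.sum(), q[np.argsort(np.hypot(q[:,0]-481,q[:,1]+169))[:5]].round(0) if m.sum() else "")
cv2.imwrite("pics/p.png",cv2.resize(c["img"][40:240,170:330],None,fx=3.5,fy=3,interpolation=cv2.INTER_CUBIC))
E
```

```text
[[ 617.6 -122.6   22. ]
 [ 606.5 -237.5   22. ]
 [ 439.  -222.    22. ]
 [ 451.  -108.4   22. ]] [ 528.5 -172.6   22. ]
floor [ 2.90382636  4.36571093 19.21867618] 3251
beaker 611 ((567.9754028320312, -187.9171905517578), 30.68407440185547) [[ 570.10683573 -191.10234651   76.        ]]
5701 [[ 493. -179.  279.]
 [ 493. -179.  279.]
 [ 495. -176.  281.]
 [ 494. -178.  281.]
 [ 495. -177.  280.]]
```

View pics/p.png

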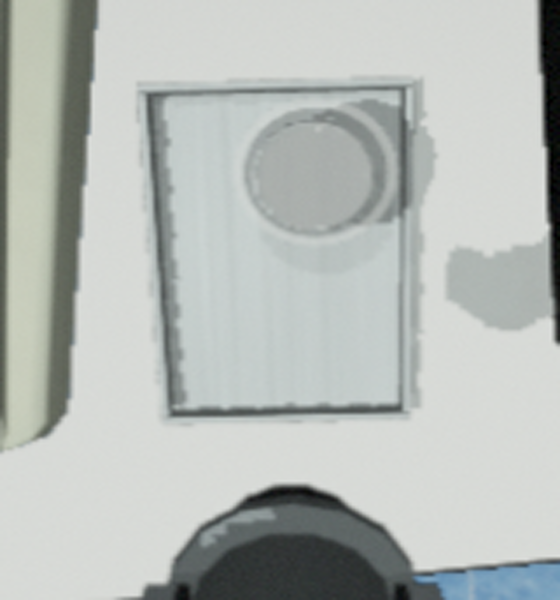

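```bash
python3 - <<'E'
from h import *
x,y=485,-171; q=quat(-1.69)
arm.servo_line([x,y,150],q,v=200); rep("150")
arm.servo_line([x,y,66],q,v=80); s=rep("66")
f0=s["contact_force"][2]
z=66
while z>55:
    z-=1; arm.servo_line([x,y,z],q,v=20); s=readout.sense()
    if s["contact_force"][2]-f0>4: break
rep(z)
cv2.imwrite("pics/q_wrist.png",cam("wrist")["img"]); cv2.imwrite("pics/q_scene.png",cam("scene")["img"])
E
```

```text
150 [ 485.8 -171.2  150.9] tilt -0.1 F [ 0.6 -0.3 -1. ] T [-0.   -0.03 -0.02] 0.379 44.4
66 [ 485.4 -171.1   66.4] tilt -0.0 F [-0.1  0.2 -2. ] T [ 0.01 -0.03 -0.03] 0.378 45.6
58 [ 485.  -171.    58.8] tilt -0.0 F [-1.   0.8  6.4] T [ 0.13  0.35 -0.01] 0.374 47.6
```

View pics/q_wrist.png

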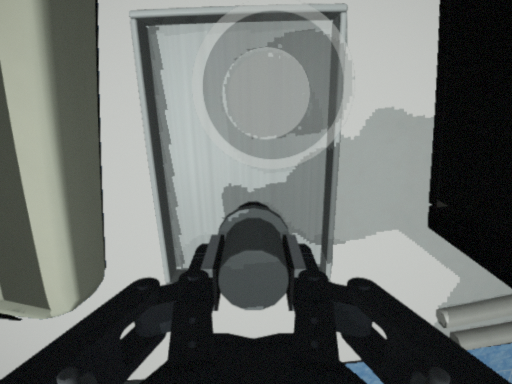

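Contact came at TCP z = 58.8, against 59.3 expected with the foot on the floor. The stopper sits inside the tray, clear of the beaker. Release.

```bash
python3 - <<'E'
from h import *
import pickle
q=quat(-1.69)
arm.gripper_to(0.65); rep("open")
arm.servo_line([485,-171,130],q,v=80)
arm.servo_line([485,-171,330],q,v=250); rep("up")
c=cam("wrist");t=cam("top");s=cam("scene")
for n,k in(("wrist",c),("top",t),("scene",s)): cv2.imwrite(f"pics/r_{n}.png",k["img"])
P=cloud(c);z=P[...,2]
m=(c["depth"]>0)&(np.hypot(P[...,0]-485,P[...,1]+171)<40)&(z>60)&(z<95);q=P[m]
print("head",m.sum(),np.median(q[:,2]),cv2.minEnclosingCircle(q[:,:2].astype(np.float32)) if m.sum() else 0)
# others
P=cloud(t);z=P[...,2];ok=t["depth"]>0
for nm,ctr,r,lo,hi in(("knob",(528,219),30,155,180),("pin",(617,288),16,145,160),("cup",(598,293.5),30,54,70),("bottlecap",(421,228),20,140,160)):
    m=ok&(np.hypot(P[...,0]-ctr[0],P[...,1]-ctr[1])<r)&(z>lo)&(z<hi);q=P[m]; print(nm,m.sum(),q.mean(0).round(1) if m.sum() else "")
o=pickle.load(open("cs.pkl","rb"))["top"];P=cloud(o);z=P[...,2]
m=(np.hypot(P[...,0]-421,P[...,1]-228)<20)&(z>140)&(z<160);print("bottle before",m.sum(),P[m].mean(0).round(1))
E
```

```text
open [ 485.  -171.    57.9] tilt 0.0 F [ 0.1 -0.4  0.4] T [ 0.01 -0.06  0.02] 0.652 48.1
up [ 483.9 -170.7  328.5] tilt 0.1 F [-0.3 -0.8 -0.3] T [ 0.    0.   -0.01] 0.651 50.1
head 494 77.12942736598393 ((486.4090270996094, -169.697509765625), 16.87628173828125)
knob 281 [526.8 217.4 166.2]
pin 31 [615.3 286.1 152. ]
cup 158 [592.7 300.4  60.5]
bottlecap 143 [423.3 229.  150.5]
bottle before 140 [423.3 229.  150.3]
```

View pics/r_wrist.png

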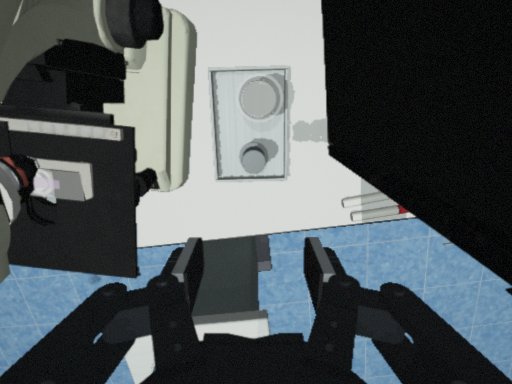

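View pics/r_scene.png

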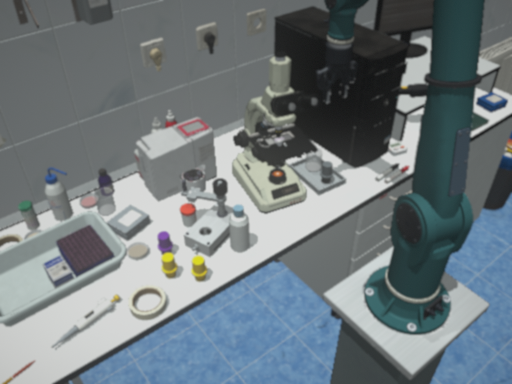

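```bash
python3 - <<'E'
import cv2,numpy as np
for f in("a_top","r_top"):
    i=cv2.imread(f"pics/{f}.png")[140:180,175:215].astype(int); m=(i[...,2]>120)&(i[...,1]<90)&(i[...,0]<90)
    v,u=np.nonzero(m); print(f,m.sum(),u.min()+175,u.max()+175,v.min()+140,v.max()+140)
from h import *
rep("final"); arm.sign_off()
E
```

```text
a_top 273 183 201 147 165
r_top 130 183 198 148 165
final [ 483.9 -170.7  328.1] tilt 0.2 F [0.5 0.4 0.1] T [ 0.08 -0.01  0.04] 0.651 50.2
the job is handed in; nothing more can be done
```

The sample chamber is open and the stopper stands upright in the free half of the tray. I handed the job in at about 50 s.

- **Knob:** unscrewed 6.2 rad in two grips, with no slip seen. Its top rose from 158.2 to 166.9 mm.
- **Bar:** swung clockwise by its pin to the cup's side, about 1.27 rad (73°). The last look, after release, still showed it there.
- **Stopper:** rocked to about +7.5°, −7.5° and +7.5° while in the port, after lifting it 4 mm. It then came out easily and was set at about (486, −170) mm. Its top reads 77.1 mm, against 77 mm expected for upright on the floor.
- **Bottle:** measured in the same place as before, to 0.2 mm.
- **Cup:** the part the bar leaves visible kept its left and lower edges, with the upper edge one pixel off. Its centroid reading did shift, but only because the bar hides part of the lid.
- **Beaker:** I judged it undisturbed from the pictures only and did not re-measure it. It shows in the same spot in the wrist view before and after placing.
- **Disagreements:** triangulating the knob from the top and wrist cameras gave a poor height (138 mm against 158 mm), so I used the depth readings from both views instead. Those agreed to about 2 mm.

The highest wrist force I read was about 11 N.

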